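Hold the tall centrifuge tube up to the inspection camera

ROBOT

A 6-joint arm with a two-finger parallel gripper is mounted at the origin on the work surface. World frame = base frame: x ahead of the robot, y to its left, z up, the work surface at z = 0. Lengths are in mm, angles in rad, forces in N, time in s.
With the tool pointing down it reaches from about 400 to 925 mm from the base axis. Payload 12.5 kg.
Tool frame: the origin (TCP) lies on the front face of the gripper's body, between the roots of the fingers; the fingertips stand 78 mm ahead of it and the grasp point (between the pads) lies 59 mm ahead of it (env.nose_length is the distance from the TCP to the fingertips, in mm); z points along the fingers, y is the line along which they close (so a half turn about z gives the same grasp; the last joint's range is limited). The gripper opens to 95 mm and grips with 3 to 60 N. Pads are 20 mm wide; open, the fingers measure 119 mm over their backs; the gripper's body (75 mm by 180 mm) begins 59 mm behind the grasp point.
Start: joints at [-1.433, 0.491, 1.559, -0, 1.092, -0.106], TCP at [150.891, -606.523, 292.261] pointing down, gripper open.
Joint ranges: [-3.1, 3.1], [-0.84, 2.19], [0.05, 2.79], [-1.13, 4.28], [0.06, 2.93], [-2.69, 2.69]. Speed limits (rad/s): [2.22, 2.22, 2.79, 3.14, 3.14, 3.14].

INTERFACE

Orientations are given as [roll, pitch, yaw] about the fixed x, y, z axes, in that order (R = Rz(yaw) Ry(pitch) Rx(roll)).
In Python, from cell import env gives the robot as it stands.
- The arm moves only by the tool jog_arm, never from a script. Its argument "motion" is a list of rows, each a list of 7 numbers: the turn, a rotation vector about the tool's x, y, z in degrees, then the shift along the tool's x, y, z in mm, then the finger opening in mm, from 0 to 95.1. In form: [[wx, wy, wz, x, y, z, hand], ...]. A call has 1 to 10 rows; each row shifts and turns the commanded pose from where the row before left it, along the tool's axes as they then stand; what a row does not reach is not made up. A row lasts 1/8 s, in which the tool goes at most 62.5 mm and 10.7 degrees, less where a joint would pass 70% of its speed; a pose out of reach is approached as far as the arm can. A call is refused whole if a number of a shift passes 62.5 or a number of a turn 10.7, either way. A call with a gripper value outside its range is refused whole. The fingers move at their own pace and stop on an object; the grip force is fixed at half the most. Time passes only in rows, so rows that do not move let the fingers close. It gives the time, the measured TCP pose, the force, the opening and the grip force at its end, in the units of the state.
- env.state(): the state, without advancing time (a new reading comes with each control period).
- env.read_camera(name): name is "scene" or "side" or "wrist"; returns a dict with "color" (384x512x3 uint8, red, green, blue), "z_map" (384x512 float32, mm along the optical axis (not along the pixel's ray), 0 where there is no reading), "camera_matrix" (3x3 intrinsics, pixels), "world_to_cam" (4x4, takes a point from world to camera coordinates). Camera axes: x right, y up, looking along -z (the intrinsics and any distortion apply to the point x, -y, -z); pixel columns grow to the right and rows downward; lengths in mm; the calibration is good to about 2 mm. A picture is of the moment at which its call begins.
- env.job_done(): hands the job in; it is judged then, once.
Trained networks look in the newest picture that a camera, given by its name, has taken for a name from the list of things; names that differ only in an ending like _2 or _b are one class to them, and where a whole thing is asked for, a point or a joint stands for the part that bears it (a point fixed in the world has none). Each returns a list of dicts, best first, with "score" (0 to 1); they miss things now and then, are a little off and sometimes report something else, mostly with a low value. They report only what shows in the picture. A call takes as long as a camera call. They do not tell look-alikes from the thing itself.
- env.recognise(camera, thing): "location" ([column, row] in pixels, amid what is visible of it).
The state is a dict: "t": time; "joints": joint angles; "qvel": joint speeds; "tau": joint torques, N m; "eef_pos": TCP position; "tcp_rot": TCP orientation; "ft_force": force on the tool from outside, world axes, zero at the start; "moment": the same for the moment, N m; "opening": opening from 0.0 (shut) to 1.0 (fully open); "grip_force": force on a finger pad.
Only numpy, scipy, OpenCV 4.12 (cv2) and the standard library are available. Lean on these libraries where they do the work, as an engineer would, in place of code of your own. Each camera call takes 0.05 s, during which the arm holds its last target. There are 200 camera calls.

TASK

Take the tall screw-capped centrifuge tube out of the rack and hold it up to the inspection camera so that its cone can be checked for cracks: pointed tip at the camera's focus point, tube square to the line of sight and upright in the picture (so it leans back by as much as the camera looks down), cap end up. Finish while still holding it there in the air, steady and touching nothing but the gripper. Leave the camera's tilt setting, the two short tubes and the glassware on the bench as they are.

Things in the scene. Friction and masses are not known exactly. Their poses are not given: they have to be found in the camera images.
- tall_tube: The tube to inspect: clear plastic, conical, blue screw cap, 116 mm long (caps of the short ones stand 34 mm lower), 40 to 75 g, upright in the rack. Origin at the centre of its pointed end, the tip (a flat of 10 mm diameter); z runs up its axis to the cap. 29 mm in diameter from 16 mm above the tip, cone below; cap 35 mm in diameter, 94 to 116 mm above the tip. Round: its turn about z is free.
- short_tube_a: Short tube of the same kind (tube 29 mm in diameter, blue cap 35 mm in diameter), 82 mm long, loose in the rack. To be left in its place. Origin at its tip, z up.
- short_tube_b: Second short tube, the same as the first, loose in the rack. To be left in its place. Origin at its tip, z up.
- rack: White tube rack, fixed to the bench, 60 mm in x, 220 mm in y, 63 mm high. Origin at the centre of its underside, z up. Four places along its y at -75, -25, 25 and 75 mm; the tubes stand in the first three in any order. They stand on a floor plate 6 mm above the bench and pass loosely through 32 mm holes in the top plate (55 to 63 mm high); a tip over 63 mm high is out of the rack.
- stand: Camera stand, fixed. Origin on the bench; the camera looks to its -x. Steel base plate x -120 to 220, y -80 to 80 mm, 12 mm thick; column 20 mm thick at x = 190 mm, 312 mm high, with a collar and fork at 250 mm holding the camera; white-faced back-light panel 120 mm wide, centre at x = -92 mm, 137 mm high, leaning back, top edge at x = -115 mm, 173 mm high. The space between and above is free.
- camera_tilt (a joint): Tilt of the camera on its fork, rad: 0 looks level, 0.5 looks down by 0.5 rad. Set anew each time (0.26 to 0.70), stays by friction, to be left as it is. Hinge 250 mm above the bench at x = 130 mm of the stand; the camera (46 mm square, black lens, white ring light 56 mm in diameter) reaches 45 mm in front of the hinge (towards -x) and 34 mm behind.
- lens (a point): Centre of the camera's front lens, in the camera's frame: -x is the line of sight, z is up in the picture (square to the line of sight), y is across the picture.
- focus (a point): The camera's focus point, a point in the air on the line of sight 110 mm in front of the lens. Same axes as the lens: -x is the line of sight, z up in the picture. The tube's tip belongs here, its axis along this z, cap end up.
- beaker: Clear glass beaker, 76 mm in diameter, 100 mm high, standing loose on the bench at the robot's left. To be left alone. Origin at the centre of its underside.
- reagent_bottle: Brown glass bottle with a blue cap, 68 mm in diameter, 150 mm high, standing loose on the bench at the robot's right. To be left alone. Origin at the centre of its underside.
There are look-alikes about, which are no part of the job. What is shaped like the tall_tube but pink or yellow is not meant.

How it is judged:
By the outcome, as a careful person would: the job done as asked, in the order asked, and still so for the second after the job is handed in, while the arm keeps its last pose, push and grip.
It also fails if it takes over 48 s, if anything falls off the work surface, if the arm or the gripper's body presses on something with over 40 N, if the wrist force passes 120 N, or if a joint passes its speed limit or range.

## Working session

There is one attempt and no reset: what is moved stays moved. The work goes in short steps, Python scripts to look and compute and a tool call to move; the robot and the scene stay as the last step left them, time stands still between calls to the robot, and variables do not carry over. Pictures are saved under pics/ and viewed, at most 10 in all, crops included, and the job is handed in when it is done.

Besides the shell and the picture viewer there is one more tool, called after "Call:" as a command line: name --pt "numbers of a row" for each row, then --argument value for the rest. jog_arm: Moves the arm, as the interface text tells. Its arguments: {"type":"object","properties":{"motion":{"type":"array"}},"required":["motion"]}

```bash
mkdir -p pics; ls; cat > h.py <<'E'
import numpy as np,cv2
from cell import env
from scipy.spatial.transform import Rotation as R
def cloud(d):
    z=d["z_map"];K=np.array(d["camera_matrix"]);h,w=z.shape
    u,v=np.meshgrid(np.arange(w),np.arange(h))
    P=np.stack([(u-K[0,2])/K[0,0]*z,-(v-K[1,2])/K[1,1]*z,-z],-1)
    T=np.linalg.inv(np.array(d["world_to_cam"]))
    return P@T[:3,:3].T+T[:3,3]
def cam(n):
    d=env.read_camera(n);d["P"]=cloud(d);np.savez("last_"+n+".npz",**d);return d
def proj(d,p):
    K=np.array(d["camera_matrix"]);q=np.array(d["world_to_cam"])@np.append(p,1);
    return [K[0,0]*q[0]/-q[2]+K[0,2],K[1,1]*-q[1]/-q[2]+K[1,2]]
E
python3 - <<'E'
from h import *
a=[]
for n in ["scene","side"]:
    d=cam(n);a.append(d["color"])
    for t in ["tall_tube","short_tube_a","rack","stand","camera_tilt","beaker","reagent_bottle"]:
        r=env.recognise(n,t)
        for o in r[:4]:
            c,w=[int(round(x)) for x in o["location"]]
            print(n,t,round(o["score"],2),c,w,d["P"][w,c].round() if d["z_map"][w,c]>0 else None)
    cv2.imwrite(f"pics/{n}.png",cv2.resize(d["color"][:,:,::-1],(800,600)))
s=env.state();print(s["t"],s["eef_pos"],s["tcp_rot"],s["opening"])
E
```

```text
pics
scene tall_tube 0.76 246 279 [ 696. -187.  107.]
scene tall_tube 0.61 221 248 [ 566. -197.  111.]
scene tall_tube 0.58 215 292 [ 683. -273.   92.]
scene short_tube_a 0.63 201 256 [ 545. -252.   89.]
scene short_tube_a 0.46 188 257 [ 530. -285.   88.]
scene rack 0.98 212 267 [ 531. -217.    9.]
scene stand 0.65 364 218 [591. 308.  13.]
scene stand 0.46 187 258 [ 533. -289.   89.]
scene camera_tilt 0.87 386 178 [702. 250. 278.]
scene beaker 0.84 334 157 [357. 348. 101.]
scene beaker 0.28 221 247 [ 569. -198.  118.]
scene reagent_bottle 0.63 127 224 [ 315. -395.   90.]
side tall_tube 0.45 223 166 [ 673. -159.   99.]
side short_tube_a 0.55 276 160 [ 504. -281.   87.]
side short_tube_a 0.48 266 165 [ 528. -237.   89.]
side rack 0.82 257 184 [ 533. -158.   55.]
side stand 0.88 178 259 [650. 244.  15.]
side camera_tilt 0.69 156 209 [670. 269. 268.]
side beaker 0.77 252 307 [340. 336.  45.]
0.8 [ 150.88266543 -606.51287622  292.28366833] [ 3.14144823e+00 -5.55747400e-06  2.43806583e-01] 1.0036425227210493
```

View pics/scene.png

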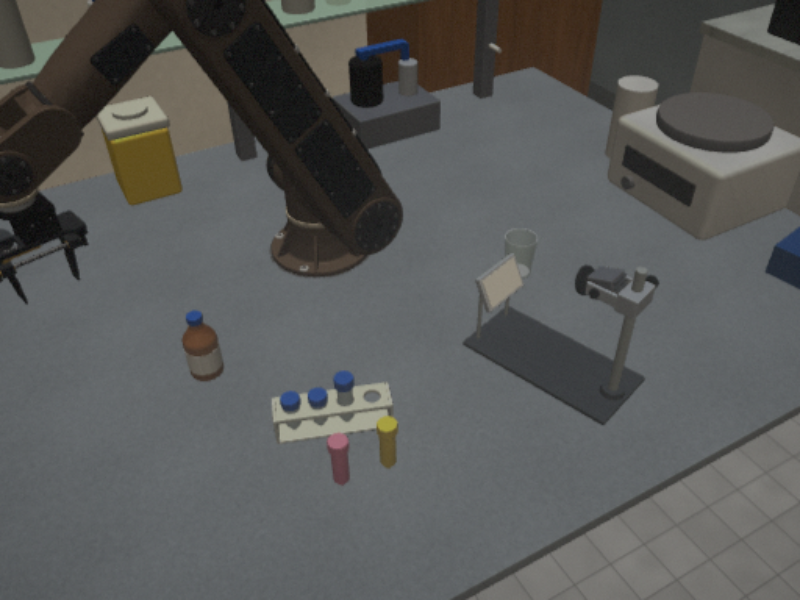

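View pics/side.png

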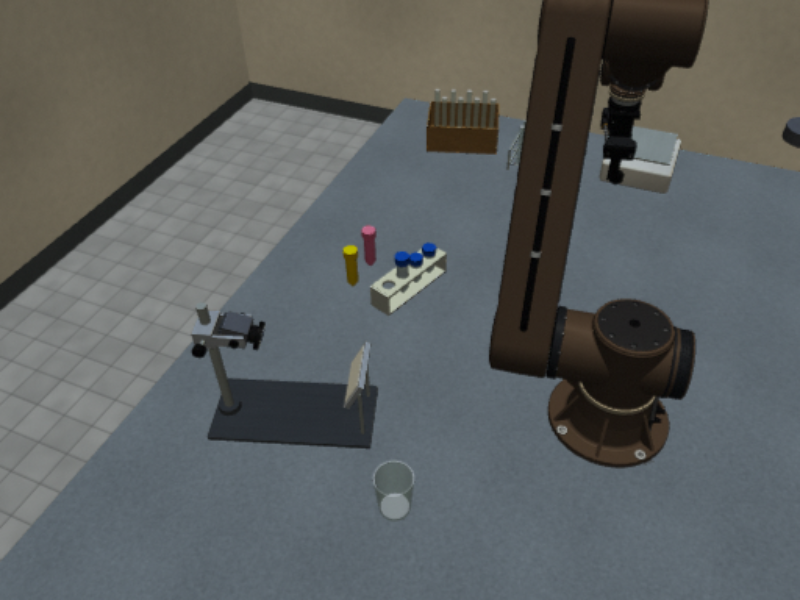

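Scene (512-px coordinates): the blue caps are at (186,257), (203,254) and (221,247). The pink tube is at (216,292) and the yellow one at (247,280). The cap at (221,247) stands higher than the other two blue ones (118 mm against 89 mm), so it should be the tall tube. I'll confirm it in a wrist crop.

```bash
python3 - <<'E'
from h import *
for n in ["scene","side"]:
    d=np.load(f"last_{n}.npz");P=d["P"];c=cv2.cvtColor(d["color"],cv2.COLOR_RGB2HSV)
    print(n,"campos",np.linalg.inv(d["world_to_cam"])[:3,3].round(),d["camera_matrix"][0,0])
    m=((c[...,0]>105)&(c[...,0]<130)&(c[...,1]>150)&(d["z_map"]>0)).astype(np.uint8)
    k,l,st,ce=cv2.connectedComponentsWithStats(m)
    for i in range(1,k):
        if st[i,4]>25:
            p=P[l==i];top=p[p[:,2]>np.percentile(p[:,2],90)-4];print("blue",ce[i].round(),st[i,4],np.percentile(p,95,axis=0)[2].round(),top.mean(0).round())
    # rack top
    reg=(abs(P[...,0]-550)<130)&(abs(P[...,1]+220)<170)&(abs(P[...,2]-63)<7)&(c[...,1]<70)
    p=P[reg];r=cv2.minAreaRect(p[:,:2].astype(np.float32));print("rack",len(p),r, np.median(p[:,2]))
    # stand
    box=(P[...,0]>400)&(P[...,0]<1000)&(P[...,1]>80)&(P[...,1]<450)
    p=P[box&(abs(P[...,2]-12)<5)];
    dark=P[box&(abs(P[...,2]-12)<9)&(c[...,2]<62)]
    print("plate",len(dark),cv2.minAreaRect(dark[:,:2].astype(np.float32)))
    q=P[box&(P[...,2]>215)];print("cam",len(q),q.mean(0).round(),np.percentile(q,[2,98],axis=0).round())
    q=P[box&(P[...,2]>100)&(P[...,2]<200)];print("panel/column",len(q),np.percentile(q,[2,98],axis=0).round())
E
```

```text
scene campos [1425. -548. 1080.] 472.5777966377841
blue [245.  31.] 207 265.0 [-503.  454.  263.]
blue [123. 202.] 43 156.0 [ 285. -385.  153.]
blue [219. 241.] 60 127.0 [ 552. -194.  124.]
blue [203. 252.] 56 92.0 [ 534. -242.   90.]
blue [185. 255.] 62 93.0 [ 519. -289.   91.]
rack 928 ((593.2178955078125, -235.04132080078125), (219.4359893798828, 175.26893615722656), 71.08374786376953) 63.899251123651425
plate 320 ((618.1796264648438, 233.9114227294922), (342.2779846191406, 153.7845916748047), 19.840396881103516)
cam 1183 [721. 267. 265.] [[651. 231. 232.]
 [773. 339. 312.]]
panel/column 864 [[455. 139. 107.]
 [756. 289. 190.]]
side campos [  17. 1010. 1215.] 454.64587912232105
blue [274. 159.] 62 92.0 [ 513. -289.   90.]
blue [261. 165.] 138 125.0 [ 545. -194.  123.]
rack 406 ((538.3195190429688, -217.86036682128906), (225.8875732421875, 64.74874877929688), 69.83627319335938) 62.37952877381201
plate 3619 ((666.474365234375, 251.56390380859375), (467.8976745605469, 210.479248046875), 9.324094772338867)
cam 1028 [703. 288. 264.] [[641. 244. 236.]
 [754. 346. 309.]]
panel/column 531 [[445. 144. 106.]
 [748. 296. 193.]]
```

```bash
cat > plan.py <<'E'
from h import *
from scipy.spatial.transform import Slerp
def pose():
    s=env.state();return np.array(s["eef_pos"]),R.from_euler("xyz",s["tcp_rot"])
def plan(p1,R1,n,hand,p0=None,R0=None):
    if p0 is None: p0,R0=pose()
    # rows with constant per-row turn; rounding carried over
    p,r=np.array(p0,float),R0;out=[]
    S=Slerp([0,1],R.concatenate([R0,R1]))
    for i in range(1,n+1):
        w=np.round((r.inv()*S(i/n)).as_rotvec(degrees=True),1)
        t=np.round(r.inv().apply(p0+(p1-p0)*i/n-p),0)
        p=p+r.apply(t);r=r*R.from_rotvec(w,degrees=True)
        out.append([float(x) for x in w]+[int(x) for x in t]+[hand])
    print(str(out).replace(".0,",","),p.round(1));return p,r
def down(a): # tool down, tool y along angle a (deg)
    a=np.radians(a);y=np.array([np.cos(a),np.sin(a),0]);z=np.array([0,0,-1.]);x=np.cross(y,z)
    return R.from_matrix(np.stack([x,y,z],1))
E
python3 - <<'E'
from plan import *
p,r=pose();print(p,r.as_matrix().round(2))
plan(np.array([520,-180,300.]),down(-20),10,95)
E
```

```text
[ 150.88266543 -606.51287622  292.28366833] [[ 0.97  0.24  0.  ]
 [ 0.24 -0.97 -0.  ]
 [ 0.    0.   -1.  ]]
[[0, 0, -5.6, 46, -32, -1, 95], [0, 0, -5.6, 49, -28, -1, 95], [0, 0, -5.6, 52, -23, 0, 95], [0, 0, -5.6, 53, -18, -1, 95], [0, 0, -5.6, 55, -12, -1, 95], [0, 0, -5.6, 56, -7, -1, 95], [0, 0, -5.6, 57, -2, 0, 95], [0, 0, -5.6, 56, 4, -1, 95], [0, 0, -5.6, 56, 10, -1, 95], [0, 0, -5.6, 54, 14, -1, 95]] [ 519.6 -179.9  300.2]
```

Call:
jog_arm --pt "0 0 -5.6 46 -32 -1 95" --pt "0 0 -5.6 49 -28 -1 95" --pt "0 0 -5.6 52 -23 0 95" --pt "0 0 -5.6 53 -18 -1 95" --pt "0 0 -5.6 55 -12 -1 95" --pt "0 0 -5.6 56 -7 -1 95" --pt "0 0 -5.6 57 -2 0 95" --pt "0 0 -5.6 56 4 -1 95" --pt "0 0 -5.6 56 10 -1 95" --pt "0 0 -5.6 54 14 -1 95"

```text
t: 2.05
eef_pos: [520.8, -178.4, 300.4]
tcp_rot: [3.141, 0.0, 1.224]
ft_force: [0.6, -0.1, 0.1]
opening: 0.999
grip_force: 0.0
```

Call:
jog_arm --pt "0 0 0 0 0 0 95" --pt "0 0 0 0 0 0 95"

```text
t: 2.3
eef_pos: [519.5, -180.0, 300.1]
tcp_rot: [-3.141, 0.0, 1.221]
ft_force: [0.4, -0.2, 0.3]
opening: 1.0
grip_force: 0.0
```

```bash
python3 - <<'E'
from plan import *
p,r=pose();print(p,r.as_matrix().round(3))
d=cam("wrist");P=d["P"];print("campos",np.linalg.inv(d["world_to_cam"])[:3].round(2))
for t in ["tall_tube","short_tube_a"]:
    for o in env.recognise("wrist",t)[:4]:
        c,w=[int(round(x)) for x in o["location"]];print(t,round(o["score"],2),c,w,P[w,c].round())
c=cv2.cvtColor(d["color"],cv2.COLOR_RGB2HSV)
m=((c[...,0]>105)&(c[...,0]<130)&(c[...,1]>150)&(d["z_map"]>0)).astype(np.uint8)
k,l,st,ce=cv2.connectedComponentsWithStats(m)
for i in range(1,k):
    if st[i,4]>200:
        q=P[l==i];z=np.percentile(q[:,2],95);top=q[q[:,2]>z-6].astype(np.float32);print("blue",ce[i].round(),st[i,4],z.round(1),cv2.minEnclosingCircle(top[:,:2]),top.mean(0).round(1))
cv2.imwrite("pics/wrist1.png",cv2.resize(d["color"][:,:,::-1],(800,600)))
E
```

```text
[ 519.45688743 -179.96561265  300.12942453] [[ 0.343  0.94  -0.   ]
 [ 0.94  -0.343 -0.   ]
 [-0.    -0.    -1.   ]]
campos [[ 9.4000e-01  3.3000e-01  1.0000e-01  5.4827e+02]
 [-3.4000e-01  9.0000e-01  2.7000e-01 -1.0232e+02]
 [ 0.0000e+00 -2.9000e-01  9.6000e-01  3.9233e+02]]
tall_tube 0.72 420 206 [ 666. -250.  115.]
tall_tube 0.7 409 121 [ 672. -168.  115.]
tall_tube 0.68 285 191 [ 549. -190.  122.]
tall_tube 0.43 285 230 [ 536. -242.   88.]
short_tube_a 0.9 284 229 [ 535. -240.   88.]
short_tube_a 0.61 281 264 [ 518. -279.   89.]Traceback (most recent call last):
  File "<stdin>", line 12, in <module>
cv2.error: OpenCV(4.12.0) /io/opencv/modules/imgproc/src/shapedescr.cpp:201: error: (-215:Assertion failed) count >= 0 && (depth == CV_32F || depth == CV_32S) in function 'minEnclosingCircle'
```

```bash
python3 - <<'E'
from plan import *
d=np.load("last_wrist.npz");P=d["P"]
c=cv2.cvtColor(d["color"],cv2.COLOR_RGB2HSV)
m=((c[...,0]>105)&(c[...,0]<130)&(c[...,1]>150)&(d["z_map"]>0)).astype(np.uint8)
k,l,st,ce=cv2.connectedComponentsWithStats(m)
for i in range(1,k):
    if st[i,4]>100:
        q=P[l==i];z=np.percentile(q[:,2],90);top=np.ascontiguousarray(q[q[:,2]>z-4][:,:2]).astype(np.float32);print("blue",ce[i].round(),st[i,4],z.round(1),cv2.minEnclosingCircle(top),top.mean(0).round(1))
reg=(abs(P[...,0]-540)<110)&(abs(P[...,1]+215)<150)&(abs(P[...,2]-63)<4)&(c[...,1]<70)
print("rack",reg.sum(),cv2.minAreaRect(np.ascontiguousarray(P[reg][:,:2]).astype(np.float32)))
cv2.imwrite("pics/wrist1.png",cv2.resize(d["color"][100:310,180:460,::-1],(800,600),interpolation=cv2.INTER_CUBIC))
E
```

```text
blue [286. 206.] 1962 122.3 ((550.9903564453125, -194.2708282470703), 18.156265258789062) [ 551.1 -193.1]
blue [283. 266.] 751 88.5 ((518.5843505859375, -287.5924072265625), 17.6279354095459) [ 518.8 -286.4]
rack 5877 ((543.7056274414062, -216.04769897460938), (215.5499725341797, 60.15214157104492), 70.8306655883789)
```

View pics/wrist1.png

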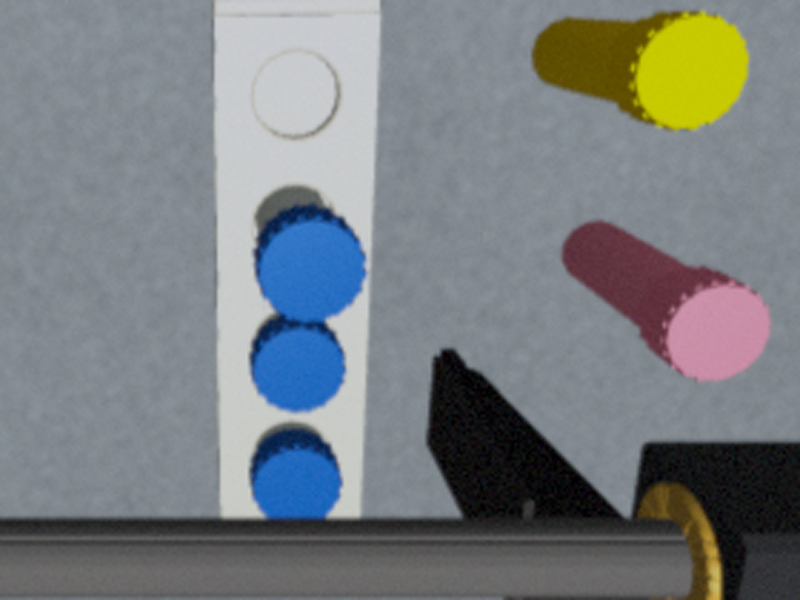

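Crop: the free hole is at (295,93). The tallest and largest blue cap, at (310,262), is the tall tube at (551,-194), with its top at 122 mm. The two short blue caps are at (298,365) and (296,475), and the yellow (692,70) and pink (717,330) look-alikes stand outside the rack. I'll grip the tall tube's cap with the fingers closing across the row, clear of its neighbours.

```bash
python3 - <<'E'
from plan import *
p,r=plan(np.array([551,-194,290.]),down(-19.2),2,95)
plan(np.array([551,-194,168.]),down(-19.2),5,95,p,r)
E
```

```text
[[0, 0, -0.5, -1, 17, 5, 95], [0, 0, -0.4, 0, 17, 5, 95]] [ 550.7 -193.4  290.3]
[[0, 0, -0, 0, 0, 24, 95], [0, 0, -0, 0, 0, 25, 95], [0, 0, -0, 0, 0, 24, 95], [0, 0, -0, 0, 0, 25, 95], [0, 0, -0, 0, 0, 24, 95]] [ 550.7 -193.4  168.3]
```

Call:
jog_arm --pt "0 0 -0.5 -1 17 5 95" --pt "0 0 -0.4 0 17 5 95" --pt "0 0 0 0 0 24 95" --pt "0 0 0 0 0 25 95" --pt "0 0 0 0 0 24 95" --pt "0 0 0 0 0 25 95" --pt "0 0 0 0 0 24 95" --pt "0 0 0 0 0 0 95" --pt "0 0 0 0 0 0 45" --pt "0 0 0 0 0 0 40"

```text
t: 3.7
eef_pos: [551.8, -192.7, 169.1]
tcp_rot: [3.14, 0.0, 1.237]
ft_force: [0.6, 0.7, 0.4]
opening: 0.849
grip_force: 0.0
```

Call:
jog_arm --pt "0 0 0 0 0 0 30" --pt "0 0 0 0 0 0 25" --pt "0 0 0 0 0 0 20" --pt "0 0 0 0 0 0 20" --pt "0 0 0 0 0 0 20"

```text
t: 4.32
eef_pos: [551.3, -192.4, 168.3]
tcp_rot: [3.142, 0.0, 1.237]
ft_force: [-0.0, 0.5, 0.0]
opening: 0.362
grip_force: 30.0
```

```bash
python3 - <<'E'
from plan import *
p,r=plan(np.array([551,-193,288.]),down(-19.2),4,20)
p,r=plan(np.array([610,90,430.]),down(18),8,20,p,r)
E
```

```text
[[0, 0, 0, 0, 0, -30, 20], [0, 0, 0, 0, 0, -30, 20], [0, 0, 0, 0, 0, -30, 20], [0, 0, 0.1, -1, 0, -30, 20]] [ 551.  -193.4  288.3]
[[0, 0, -4.7, 36, -5, -18, 20], [0, 0, -4.6, 36, -1, -17, 20], [0, 0, -4.7, 36, 1, -18, 20], [0, 0, -4.6, 36, 4, -18, 20], [0, 0, -4.7, 36, 7, -18, 20], [0, 0, -4.6, 34, 10, -17, 20], [0, 0, -4.7, 34, 12, -18, 20], [0, 0, -4.6, 33, 16, -18, 20]] [610.3  89.9 430.2]
```

Call:
jog_arm --pt "0 0 0 0 0 -15 20" --pt "0 0 0 0 0 -30 20" --pt "0 0 0 0 0 -30 20" --pt "0 0 0 0 0 -30 20" --pt "0 0 0 0 0 -15 20" --pt "0 0 0 0 0 0 20"

```text
t: 5.08
eef_pos: [551.4, -192.4, 289.2]
tcp_rot: [3.14, 0.0, 1.237]
ft_force: [-0.1, -0.1, 0.4]
opening: 0.362
grip_force: 30.0
```

Call:
jog_arm --pt "0 0 -4.7 36 -5 -18 20" --pt "0 0 -4.6 36 -1 -17 20" --pt "0 0 -4.7 36 1 -18 20" --pt "0 0 -4.6 36 4 -18 20" --pt "0 0 -4.7 36 7 -18 20" --pt "0 0 -4.6 34 10 -17 20" --pt "0 0 -4.7 34 12 -18 20" --pt "0 0 -4.6 33 16 -18 20" --pt "0 0 0 0 0 0 20" --pt "0 0 0 0 0 0 20"

```text
t: 6.32
eef_pos: [610.0, 90.6, 428.7]
tcp_rot: [-3.139, -0.0, 1.885]
ft_force: [0.1, -0.3, -0.5]
opening: 0.359
grip_force: 30.0
```

```bash
python3 - <<'E'
from plan import *
p,r=pose();print(p.round(1),r.as_matrix().round(3),env.state()["joints"])
d=cam("wrist");P=d["P"];print("campos",np.linalg.inv(d["world_to_cam"])[:3].round(2))
for t in ["lens","camera_tilt","stand"]:
    for o in env.recognise("wrist",t)[:3]:
        c,w=[int(round(x)) for x in o["location"]];print(t,round(o["score"],2),c,w,P[w,c].round())
cv2.imwrite("pics/wrist2.png",cv2.resize(d["color"][...,::-1],(800,600)))
E
```

```text
[610.   90.6 428.7] [[-0.309  0.951 -0.002]
 [ 0.951  0.309 -0.   ]
 [ 0.    -0.002 -1.   ]] [ 4.05388080e-02  3.80101165e-01  1.37744861e+00 -3.49248653e-04
  1.38630650e+00 -2.74062864e-01]
campos [[ 9.5000e-01 -3.0000e-01 -9.0000e-02  5.8541e+02]
 [ 3.1000e-01  9.1000e-01  2.8000e-01  1.6923e+02]
 [-0.0000e+00 -2.9000e-01  9.6000e-01  5.2093e+02]]
lens 0.91 415 24 [683. 256. 270.]
camera_tilt 0.58 414 26 [683. 254. 269.]
stand 0.75 306 45 [639. 268.  12.]
```

View pics/wrist2.png

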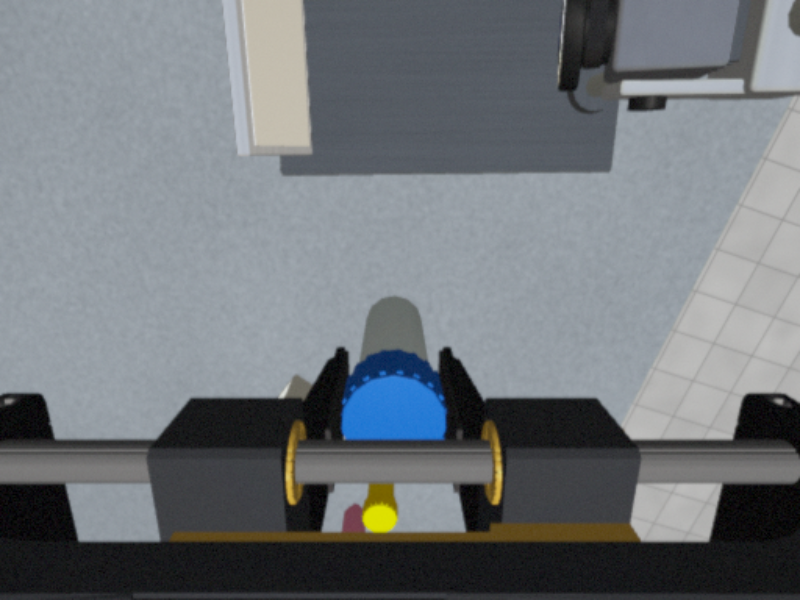

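The picture shows the tube firmly held at (395,350). The panel is at (275,70) and the camera head at (650,40) is cut off by the frame. I'll step closer and higher.

Call:
jog_arm --pt "0 0 0 0 0 -30 20" --pt "0 0 0 20 20 -40 20" --pt "0 0 0 30 25 -20 20" --pt "0 0 0 20 15 0 20" --pt "0 0 0 0 0 0 20" --pt "0 0 0 0 0 0 20" --pt "0 0 0 0 0 0 20"

```text
t: 7.4
eef_pos: [645.3, 175.1, 520.3]
tcp_rot: [-3.142, 0.0, 1.885]
ft_force: [-0.5, 0.2, 0.0]
opening: 0.364
grip_force: 30.0
```

```bash
python3 - <<'E'
from plan import *
p,r=pose();print(p.round(1))
d=cam("wrist");P=d["P"]
for t in ["lens","camera_tilt","stand"]:
    for o in env.recognise("wrist",t)[:3]:
        c,w=[int(round(x)) for x in o["location"]];print(t,round(o["score"],2),c,w,P[w,c].round())
cv2.imwrite("pics/wrist3.png",cv2.resize(d["color"][...,::-1],(800,600)))
E
```

```text
[645.3 175.1 520.3]
lens 0.68 311 105 [683. 267. 271.]
camera_tilt 0.72 310 105 [682. 266. 271.]
stand 0.85 258 101 [634. 252.  13.]
```

View pics/wrist3.png

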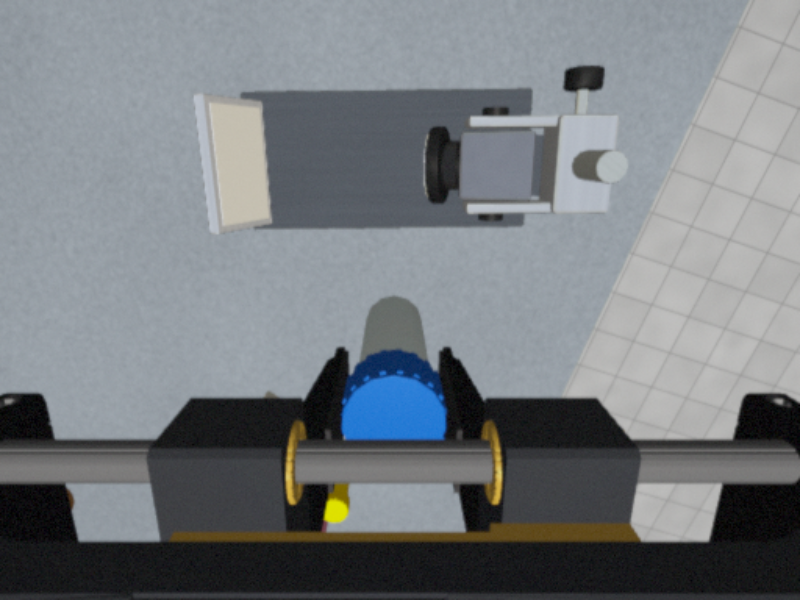

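The picture shows the stand in full: panel (235,165), plate, camera body top (495,165), lens ring (437,165) and column top (612,165). I'll fit the stand pose and the tilt from this view's depth.

```bash
python3 - <<'E'
from plan import *
d=np.load("last_wrist.npz");P=d["P"]; f32=lambda a:np.ascontiguousarray(a).astype(np.float32)
rows=np.arange(384)[:,None]*np.ones((1,512));c=cv2.cvtColor(d["color"],cv2.COLOR_RGB2HSV)
pl=P[(abs(P[...,2]-12)<4)&(rows<170)&(c[...,2]<115)];
ok=cv2.minAreaRect(f32(pl[:,:2]));print("plate",len(pl),ok,cv2.boxPoints(ok).round(1).tolist(),np.median(pl[:,2]))
q=P[90:123,300:336].reshape(-1,3);m=np.median(q,0);
for _ in range(3):
    k=abs(q[:,2]-np.median(q[:,2]))<40; A=np.c_[q[:,:2],np.ones(len(q))];co,*_=np.linalg.lstsq(A[k],q[k,2],rcond=None)
    res=abs(A@co-q[:,2]);q=q[res<max(2,2*np.median(res))]
n=np.array([-co[0],-co[1],1]);n/=np.linalg.norm(n);print("n",n.round(4),"tilt",np.arccos(n[2]),"yaw of lean",np.degrees(np.arctan2(-n[1],-n[0])),"c",q.mean(0).round(1),len(q),res.mean())
col=P[98:113,384:400].reshape(-1,3);col=col[col[:,2]>300];print("col",col.mean(0).round(1),len(col),np.ptp(col,0).round(1))
pan=P[62:146,140:168].reshape(-1,3);pan=pan[(pan[:,2]>85)&(pan[:,2]<180)];print("panel",len(pan),pan.mean(0).round(1))
# body top face midline: edges by row scan
for cc in (305,315,325):
    v=[r for r in range(70,140) if abs((P[r,cc]-q.mean(0))@n)<3]; print(cc,v[0],v[-1],((P[v[0],cc]+P[v[-1],cc])/2).round(1),np.linalg.norm(P[v[0],cc]-P[v[-1],cc]).round(1))
E
```

```text
plate 10922 ((616.0718994140625, 242.9402313232422), (337.2488708496094, 158.22052001953125), 18.609731674194336) [[431.0, 264.1000061035156], [481.5, 114.19999694824219], [801.0999755859375, 221.8000030517578], [750.5999755859375, 371.70001220703125]] 11.869365532446977
n [-0.2787 -0.0951  0.9557] tilt 0.29892233717429073 yaw of lean 18.8314829926177 c [689.8 267.6 273.3] 1162 0.6228735495291423
col [746.9 288.1 314.3] 238 [136.9  42.4 305. ]
panel 2300 [486.2 200.8 141.3]
305 84 126 [677.8 264.3 268.3] 43.6
315 84 127 [687.5 267.  272.2] 44.2
325 84 128 [697.7 269.7 273. ] 45.2
```

```bash
cat > goal.py <<'E'
from plan import *
t,ps=0.299,np.radians(18.65);u=np.array([np.cos(ps),np.sin(ps),0]);k=np.array([0,0,1.])
hinge=np.array([568.7,226.9,0])+130*u+250*k
X=np.cos(t)*u+np.sin(t)*k;n=-np.sin(t)*u+np.cos(t)*k;F=hinge-155*X
RG=R.from_matrix(np.stack([np.cross(X,-n),X,-n],1));G=F+162.3*n
E
python3 - <<'E'
from goal import *
print(F,n,G)
p,r=plan(G+120*n,RG,8,20)
p,r=plan(G,RG,6,20,p,r);print((r.inv()*RG).as_rotvec())
# cap in hand
d=np.load("last_wrist.npz");P=d["P"];c=cv2.cvtColor(d["color"],cv2.COLOR_RGB2HSV)
m=(c[...,0]>105)&(c[...,0]<130)&(c[...,1]>150)&(d["z_map"]>0)
p0,r0=pose();q=r0.inv().apply(P[m]-p0);z=np.percentile(q[:,2],10);top=q[abs(q[:,2]-z)<4]
print(z,np.median(top[:,2]),"y",(np.percentile(top[:,1],[1,99])),"x",np.percentile(top[:,0],[1,99]))
E
```

```text
[551.52875077 221.10454941 204.342468  ] [-0.27909704 -0.09419775  0.95563153] [506.23130085 205.81625387 359.44146558]
[[-2.1, 0, -0.1, 9, -20, 6, 20], [-2.2, 0, -0.1, 9, -20, 5, 20], [-2.1, 0, -0, 9, -20, 4, 20], [-2.2, 0, -0.1, 9, -20, 4, 20], [-2.1, 0.1, -0.1, 9, -21, 2, 20], [-2.1, -0, -0.1, 9, -20, 2, 20], [-2.2, -0, -0, 9, -21, 2, 20], [-2.1, -0, -0.1, 9, -20, 0, 20]] [472.8 194.4 474.4]
[[-0, -0, -0, 0, 0, 20, 20], [-0, -0, -0, 0, 0, 20, 20], [-0, -0, -0, 0, 0, 20, 20], [-0, -0, -0, 0, 0, 20, 20], [-0, -0, -0, 0, 0, 20, 20], [-0, -0, -0, 0, 0, 20, 20]] [506.2 205.7 359.7]
[-3.71805109e-04 -3.59524465e-05 -1.67125594e-04]
-4.960680526247061 -5.125828868709197 y [-74.62141603  75.8897038 ] x [-2.11970485 34.07674407]
```

Call:
jog_arm --pt "-2.1 0 -0.1 9 -20 6 20" --pt "-2.2 0 -0.1 9 -20 5 20" --pt "-2.1 0 0 9 -20 4 20" --pt "-2.2 0 -0.1 9 -20 4 20" --pt "-2.1 0.1 -0.1 9 -21 2 20" --pt "-2.1 0 -0.1 9 -20 2 20" --pt "-2.2 0 0 9 -21 2 20" --pt "-2.1 0 -0.1 9 -20 0 20" --pt "0 0 0 0 0 0 20" --pt "0 0 0 0 0 0 20"

```text
t: 8.85
eef_pos: [473.3, 194.7, 474.7]
tcp_rot: [2.843, 0.0, 1.897]
ft_force: [0.4, -0.5, -0.3]
opening: 0.362
grip_force: 30.0
```

Call:
jog_arm --pt "0 0 0 0 0 10 20" --pt "0 0 0 0 0 20 20" --pt "0 0 0 0 0 20 20" --pt "0 0 0 0 0 20 20" --pt "0 0 0 0 0 10 20" --pt "0 0 0 0 0 0 20" --pt "0 0 0 0 0 0 20"

```text
t: 9.72
eef_pos: [495.3, 202.3, 398.3]
tcp_rot: [2.842, -0.0, 1.897]
ft_force: [1.3, -0.2, -0.7]
opening: 0.36
grip_force: 30.0
```

```bash
python3 - <<'E'
from goal import *
p,r=pose();print(p.round(1),(p-G-40*n).round(1),(r.inv()*RG).as_rotvec(degrees=True).round(2))
ims=[]
for nme in ["scene","side"]:
    d=cam(nme);P=d["P"];tip=F+40*n
    a,b=[int(round(x)) for x in proj(d,tip)];e=[int(round(x)) for x in proj(d,tip+116*n)]
    f=[int(round(x)) for x in proj(d,F)]
    print(nme,"tip px",a,b,"top",e,"F",f, [ (o["location"],o["score"]) for o in env.recognise(nme,"tall_tube")[:3]])
    im=d["color"][...,::-1].copy();ca=(a+e[0])//2;cb=(b+e[1])//2
    x0=max(0,min(512-100,ca-50));y0=max(0,min(384-100,cb-40))
    im=cv2.resize(im[y0:y0+100,x0:x0+100],(400,400),interpolation=cv2.INTER_NEAREST)
    for q in (proj(d,tip),proj(d,tip+116*n)):
        cv2.drawMarker(im,(int((q[0]-x0+.5)*4),int((q[1]-y0+.5)*4)),(0,0,255),0,10,1)
    ims.append(im)
cv2.imwrite("pics/chk.png",np.hstack(ims))
d=cam("wrist");P=d["P"];c=cv2.cvtColor(d["color"],cv2.COLOR_RGB2HSV)
m=(c[...,0]>105)&(c[...,0]<130)&(c[...,1]>150)&(d["z_map"]>0)
q=r.inv().apply(P[m]-p);q=q[(q[:,2]>35)&(q[:,2]<60)&(abs(q[:,1])<25)];
top=q[q[:,2]<np.percentile(q[:,2],10)+4];print("cap top z",np.median(top[:,2]),len(top),"y",np.percentile(top[:,1],[1,99]),"x",np.percentile(top[:,0],[1,99]))
E
```

```text
[495.3 202.3 398.3] [0.2 0.3 0.6] [ 0.01 -0.01  0.02]
scene tip px 339 162 top [333, 126] F [341, 174] [([333.5, 141.6], 0.76), ([248.1, 278.9], 0.76), ([217.0, 292.6], 0.73)]
side tip px 204 215 top [212, 188] F [202, 224] [([210.5, 201.1], 0.78)]
cap top z 46.97337304317784 736 y [-16.82820816  17.69701873] x [-8.43477694 15.5000475 ]
```

View pics/chk.png

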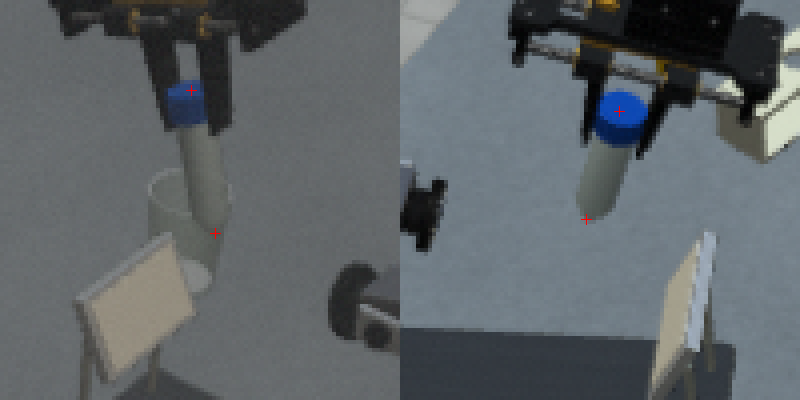

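The crops show the tube held straight and nothing touching. The tip lies within about 2 px of its marker in both views: (208,228) against (215,232), and (595,217) against (586,219). I'll fit the tube axis in the tool frame from the depth to refine this.

```bash
python3 - <<'E'
from goal import *
from scipy.optimize import least_squares
p,r=pose()
Q={}
for nme in ["scene","side"]:
    d=np.load(f"last_{nme}.npz");q=r.inv().apply(d["P"].reshape(-1,3)-p).reshape(384,512,3)
    m=(q[...,2]>72)&(q[...,2]<170)&(np.hypot(q[...,0],q[...,1])<24);Q[nme]=q[m]
    cs=np.linalg.inv(d["world_to_cam"])[:3,3];print(nme,m.sum(),"z max",np.percentile(q[m][:,2],[90,97,100]).round(1),"view dir in tool",r.inv().apply(cs-p).round())
    # silhouette midline perpendicular to the view, in tool axes
    v=r.inv().apply(cs-p);s=np.array([-v[1],v[0]])/np.hypot(v[0],v[1])
    for a,b in ((72,95),(95,120),(120,142)):
        w=Q[nme][(Q[nme][:,2]>a)&(Q[nme][:,2]<b)];l=w[:,:2]@s;print("  z",a,b,len(w),"side dir",s.round(2),"mid",((np.percentile(l,3)+np.percentile(l,97))/2).round(1),"width",np.ptp(l).round(1))
def f(x,q):
    q=q[q[:,2]<143];return np.hypot(q[:,0]-x[0]-x[2]*(q[:,2]-100),q[:,1]-x[1]-x[3]*(q[:,2]-100))-14.5
for q in (Q["scene"],Q["side"],np.vstack([Q["scene"],Q["side"]])):
    s=least_squares(f,[0,0,0,0],args=(q,),loss="soft_l1");print(s.x.round(3),s.cost.round(),"tip offset",(s.x[:2]+s.x[2:]*63).round(1))
E
```

```text
scene 250 z max [141.7 153.7 159.3] view dir in tool [-1009.   813.  -463.]
  z 72 95 79 side dir [-0.63 -0.78] mid 1.4 width 46.1
  z 95 120 77 side dir [-0.63 -0.78] mid 0.8 width 28.0
  z 120 142 70 side dir [-0.63 -0.78] mid 1.0 width 27.8
side 185 z max [138.8 144.5 163.2] view dir in tool [ 918.   55. -837.]
  z 72 95 59 side dir [-0.06  1.  ] mid -1.9 width 33.0
  z 95 120 60 side dir [-0.06  1.  ] mid -2.9 width 28.3
  z 120 142 52 side dir [-0.06  1.  ] mid -1.8 width 28.5
[-0.858 -0.419 -0.008  0.008] 277.0 tip offset [-1.4  0.1]
[-3.596 -2.348 -0.015  0.004] 111.0 tip offset [-4.5 -2.1]
[-2.583 -1.546 -0.008  0.007] 483.0 tip offset [-3.1 -1.1]
```

Call:
jog_arm --pt "0 0 0 1 0 8 20" --pt "0 0 0 1 0 12 20" --pt "0 0 0 0 0 12 20" --pt "0 0 0 0 0 8 20" --pt "0 0 0 0 0 0 20" --pt "0 0 0 0 0 0 20" --pt "0 0 0 0 0 0 20" --pt "0 0 0 0 0 0 20"

```text
t: 10.98
eef_pos: [505.6, 208.0, 359.8]
tcp_rot: [2.843, -0.0, 1.897]
ft_force: [0.8, 0.3, -0.3]
opening: 0.364
grip_force: 30.0
```

```bash
python3 - <<'E'
from goal import *
p,r=pose();e=p-G;print("err tool axes",RG.inv().apply(e).round(1),(r.inv()*RG).as_rotvec(degrees=True).round(2),np.abs(env.state()["qvel"]).max())
ims=[]
for nme in ["scene","side"]:
    d=cam(nme);q=[np.array(proj(d,x)) for x in (F,F+116*n,F+110*X)]
    x0,y0=np.clip((q[0]-50).astype(int),0,[412,284]);y0-=10
    im=cv2.resize(d["color"][y0:y0+100,x0:x0+100,::-1],(400,400),interpolation=cv2.INTER_NEAREST)
    for w in q: cv2.drawMarker(im,(int((w[0]-x0+.5)*4),int((w[1]-y0+.5)*4)),(0,0,255),0,10,1)
    ims.append(im)
cv2.imwrite("pics/fin.png",np.hstack(ims))
E
```

```text
err tool axes [ 2.3  0.2 -0.3] [ 0.   -0.01  0.02] 0.00117493584716388
```

View pics/fin.png

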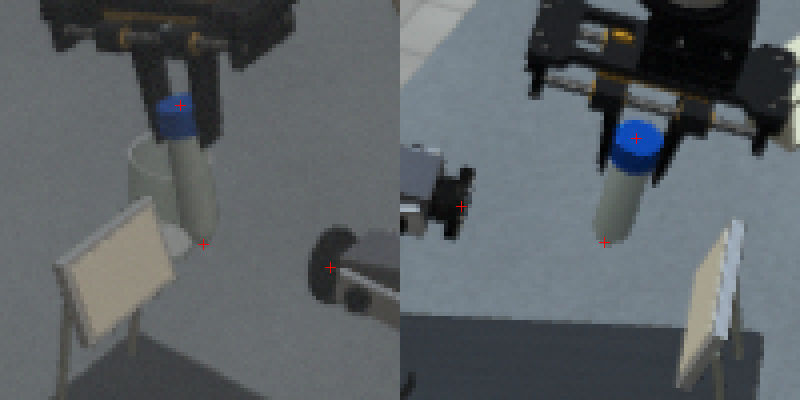

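In both views the tip lies on the computed focus marker, (203,243) and (605,241), to within about 1–2 px. The lens marker falls on the camera's lens, and the tube hangs clear of everything and is steady.

```bash
python3 -c "
from cell import env
print(env.job_done())"
```

```text
the job is handed in; nothing more can be done
None
```

I handed the job in with the tall tube held by its cap in the air, its tip within a few millimetres of the camera's focus point and leaning back 0.30 rad to match the camera's tilt; the result of the judging was not reported.

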